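# Stamp the measured sample's archive carton

### The job

The sample in the carton with the teal label stripe has been measured: take the self-inking stamp from its tray and print its mark in the empty framed field of that carton's label, centred, parallel to the frame and right way up, that is with the white front edge of the stamp turned away from the coloured stripe. Press straight down through the spring until the rubber die itself bears on the label with a firm, even push, keep it there for about a second without crushing the carton, then lift straight off without sliding. Stand the stamp upright back in its tray, let go, and leave the other carton and the things around alone.

Things in the scene. Friction and masses are not known exactly. Their poses are not given: they have to be found in the camera images.
- stamp: Self-inking hand stamp, 93 mm tall, about 0.18 kg, upright in the tray. Origin: centre of its foot's underside with the spring extended (as it stands); z up, -x is its front, with a white bar on the top edge. Teal grip with flat sides, 28 mm (x) by 46 mm (y), 58 to 92 mm above the origin; below it a black shell 34 x 52 mm down to 28 mm. Pressed, the shell slides down over the foot.
- stamp_foot: The stamp's clear foot, an open frame 40 x 58 mm outside, 12 mm high; it slides up into the shell by at most 14 mm. Origin: centre of its underside; axes as the stamp. Pushing the shell down on a surface takes 3 N at first, then 0.4 N more per mm: 7 N after 10 mm, when the die meets the surface.
- stamp_die: Rubber die inside the foot, 18 mm (x) by 36 mm (y). Origin: centre of its face, 10 mm above the foot's underside at rest; axes as the stamp. Once it bears, its foam cushion adds about 5 N per mm for 3.5 mm, then it is solid. A full print needs over 5 N on the die for half a second: 15 to 17 N on the hand in all is right; 24 N in all crushes the carton.
- index (a point): Middle of the stamp's front upper edge, marked by a white bar along the top: 14 mm to -x of the stamp's axis, 92 mm above the foot's underside.
- tray: Beige stamp tray, fixed, 96 mm (x) by 116 mm (y) outside, inside 84 x 104 mm, black rubber floor 4 mm above the bench, rim 10 mm high. Origin: centre of its underside.
- carton_teal: Cardboard archive carton 114 mm (x) by 144 mm (y), telescoping push-on lid, about 0.6 kg, loose on the bench; white label on the lid with a teal header stripe along its +x edge. Origin: centre of its underside. The lid top is level, 50 to 66 mm above the bench: lids are pushed on more or less far, which is not measured. The lid holds its height under a stamp's pressure.
- field (a point): Centre of the empty framed stamp field on the teal label, 12 mm to -x of the carton's centre; the frame is 32 mm (x) by 50 mm (y), axes as the carton. The height given is that of a lid fully pushed on (50 mm above the bench); the real lid is 0 to 16 mm higher.
- carton_orange: The same kind of carton with an orange label stripe, to be left alone. Origin: centre of its underside; its lid top lies 50 to 66 mm above the bench.
- cup: Clear sample cup with soil and a white snap lid, 72 mm across, 76 mm tall, loose. Origin: centre of its underside. Leave alone.
- jar: Small reagent jar with teal cap, 60 mm across, 80 mm tall, loose. Origin: centre of its underside. Leave alone.
- marker: Black and white marker pen, 120 mm long (along y), 15 mm thick, lying loose. Origin: on the bench under its middle. Leave alone.
Not all that is in view belongs to the job. There is more than one size of the stamp; the one meant has the size given above.

How it is judged:
On the way, in this order (a step that is already met when the one before it is completed fails the run):
1. The die bears on the teal carton's label with more than 5 N for 0.5 s, square, right way up and inside the field (contact force between stamp_die and carton_teal above 5 N and angle between the z axis of stamp_die and the z axis of carton_teal, either way round below 0.05 rad and x of stamp_die in the frame of field between -0.0075 and 0.0075 m and y of stamp_die in the frame of field between -0.0075 and 0.0075 m and angle between the x axis of stamp_die and the x axis of carton_teal, either way round below 0.12 rad and x of index in the frame of carton_teal below -0.012 m), for 0.5 s.
2. The stamp is lifted clear of the carton (contact force between stamp and carton_teal below 0.1 N and z of stamp_foot in the frame of carton_teal above 0.075 m), for 0.1 s.
At the end, for the whole second after the job is handed in: The stamp stands released, upright (within 0.06 rad) and still on the floor of its tray, foot inside the rim; both cartons are within 12 mm of where they stood (x of stamp in the frame of tray between -0.03 and 0.03 m and y of stamp in the frame of tray between -0.04 and 0.04 m and z of stamp in the frame of tray below 0.008 m and angle between stamp's own z axis and vertical below 0.06 rad and linear speed of stamp below 0.02 m/s and contact force between the fingers and stamp below 0.1 N and distance of each of carton_teal, carton_orange from where it was at the start of the episode below 0.012 m); the robot touches nothing.
It fails at once if The stamp presses the teal carton with more than 24 N in all (crushed) (contact force between stamp and carton_teal above 24 N).
It fails at once if The die bears on the carton (over 1 N) with its centre more than 8 mm off the field's centre along either side, turned more than 0.14 rad, or tilted more than 0.08 rad (contact force between stamp_die and carton_teal above 1 N and (x of stamp_die in the frame of field above 0.008 m or x of stamp_die in the frame of field below -0.008 m or y of stamp_die in the frame of field above 0.008 m or y of stamp_die in the frame of field below -0.008 m or angle between the x axis of stamp_die and the x axis of carton_teal, either way round above 0.14 rad or angle between the z axis of stamp_die and the z axis of carton_teal, either way round above 0.08 rad)).
It fails at once if The stamp's foot slides (over 12 mm/s) while the die bears on the label with more than 1 N (smeared print) (contact force between stamp_die and carton_teal above 1 N and linear speed of stamp_foot above 0.012 m/s).
It fails at once if A carton is shoved more than 12 mm, the stamp presses on the orange one, or the cup, jar or marker is moved more than 20 mm (distance of any of carton_teal, carton_orange from where it was at the start of the episode above 0.012 m or contact force between stamp and carton_orange above 1 N or distance of any of cup, jar, marker from where it was at the start of the episode above 0.02 m).
It fails at once if The stamp is dropped: it moves faster than 0.4 m/s while the fingers do not hold it (contact force between the fingers and stamp below 0.05 N and linear speed of stamp above 0.4 m/s).
It also fails if it takes over 54 s, if anything falls off the work surface, if the arm or the gripper's body presses on something with over 40 N, if the wrist force passes 120 N, or if a joint passes its speed limit or range.

### The arm

A 6-joint arm with a two-finger parallel gripper is mounted at the origin on the work surface. World frame = base frame: x ahead of the robot, y to its left, z up, the work surface at z = 0. Lengths are in m, angles in rad, forces in N, time in s.
With the tool pointing down it reaches from about 0.375 to 0.925 m from the base axis. Payload 5.7 kg.
Tool frame: the origin (TCP) lies at the very end of the fingers, on their centre line; the grasp point (between the pads) lies 19 mm behind it; z points along the fingers, y is the line along which they close (so a half turn about z gives the same grasp; the last joint's range is limited). The gripper opens to 85 mm and grips with 20 to 120 N. Pads are 22 mm wide; open, the fingers measure 114 mm over their backs; the gripper's body (76 mm by 85 mm) begins 54 mm behind the grasp point. The pads swing forward as they close: fully open they stand 13 mm farther back than shut.
Start: joints at [-1.229, 0.359, 1.51, -0, 1.272, -0.115], TCP at [0.265, -0.538, 0.193] pointing down, gripper open.
Joint ranges: [-2.97, 2.97], [-1.01, 2.36], [0.21, 2.38], [-0.96, 4.11], [0.2, 2.71], [-2.98, 2.98]. Speed limits (rad/s): [2.39, 2.39, 3.14, 3.14, 3.14, 3.14].

### API

Orientations are given as a 3x3 rotation matrix whose columns are the frame's x, y, z axes.
In Python, from plant import arm, viewer, workorder, nets gives the robot as it stands.
- The arm moves only by the tool apply_moves, never from a script. Its argument "rows" is a list of rows, each an object with "travel": the shift along the tool's x, y, z as a fraction of full scale, a list of three; "rotation": the turn, a rotation vector about the tool's x, y, z as a fraction of full scale, a list of three. In form: [{"travel": [tx, ty, tz], "rotation": [ax, ay, az]}, ...]. A call has 1 to 8 rows; each row is the pose to reach, as a shift and turn from the pose commanded when the call began, along the tool's axes at that moment, turning the shorter way round; what a row does not reach only later rows make up. Full scale, the value 1, is 0.08 m for a shift and 360 degrees for a turn. A row lasts 1/8 s, in which the tool goes at most 62.5 mm and 10.7 degrees, less where a joint would pass 70% of its speed; a pose out of reach is approached as far as the arm can. A call with a number of a shift or a turn outside -1 to 1 is refused whole. A call with a gripper value outside its range is refused whole. "gripper" is the closure, from -1 (fully open) to 1 (shut), set as the call begins (left out, the last holds). The fingers move at their own pace and stop on an object; "grip_force" is the grip in N (left out, the last holds). Time passes only in rows, so rows that repeat a pose let the fingers close. It gives the time, the measured TCP pose, the force, the opening and the grip force at its end, in the units of the state.
- arm.state(): the state, without advancing time (a new reading comes with each control period).
- viewer.snapshot(name): name is "side" or "top"; returns the picture (400x640x3 uint8, blue, green, red); there is no depth.
- viewer.get_calibration(name): a dict with "fovy" (degrees; the focal length in pixels is half the picture's height over the tangent of half this angle, whatever the lens; pixels are square), "cx", "cy" (the principal point, pixels), "camera_from_world" (4x4, takes a point from world to camera coordinates). Camera axes: x right, y down, z forward; pixel columns grow to the right and rows downward; lengths in m; the calibration is good to about 2 mm. A picture is of the moment at which its call begins. get_calibration takes no time and is no camera call.
- workorder.finish_job(): hands the job in; it is judged then, once.
Trained networks look in the newest picture that a camera, given by its name, has taken for a name from the list of things; names that differ only in an ending like _2 or _b are one class to them, and where a whole thing is asked for, a point or a joint stands for the part that bears it (a point fixed in the world has none). Each returns a list of dicts, best first, with "p" (0 to 1); they miss things now and then, are a little off and sometimes report something else, mostly with a low value. They report only what shows in the picture. A call takes as long as a camera call. They do not tell look-alikes from the thing itself.
- nets.spot_in(name, camera): "xy" ([column, row] in pixels, amid what is visible of it).
- nets.masks_of(name, camera): "pixels" (400x640 bool, what is visible of it) and "xy" ([column, row] in pixels, amid what is visible of it).
- nets.spot_point(name, camera): "xy" ([column, row] in pixels: a listed point, or the origin of a listed thing).
The state is a dict: "time": time; "joints": joint angles; "qvel": joint speeds; "tau": joint torques, N m; "tcp_pos": TCP position; "tool_rot": TCP orientation; "ft_force": force on the tool from outside, world axes, zero at the start; "ft_torque": the same for the moment, N m; "gripper_width": finger opening in m; "grip_force": force on a finger pad.
Only numpy, scipy, OpenCV 4.12 (cv2) and the standard library are available. Lean on these libraries where they do the work, as an engineer would, in place of code of your own. Each camera call takes 0.05 s, during which the arm holds its last target. There are 200 camera calls.

## Working session

There is one attempt and no reset: what is moved stays moved. The work goes in short steps, Python scripts to look and compute and a tool call to move; the robot and the scene stay as the last step left them, time stands still between calls to the robot, and variables do not carry over. Pictures are saved under pics/ and viewed, at most 10 in all, crops included, and the job is handed in when it is done.

Besides the shell and the picture viewer there is one more tool, called after "Request:" as name(argument=value, ...) on one line, values as JSON. apply_moves: Moves the arm, as the interface text tells. Shift numbers are shares of 0.08 m and turn numbers shares of 360 degrees, none past 1 either way. Its arguments: {"type":"object","properties":{"rows":{"type":"array"},"gripper":{"type":"number"},"grip_force":{"type":"number"}},"required":["rows"]}

```bash
mkdir -p pics; cat > h.py <<'E'
from plant import arm, viewer, workorder, nets
import numpy as np, cv2
def cal(c):
    k=viewer.get_calibration(c); f=200/np.tan(np.radians(k['fovy'])/2); return f,k['cx'],k['cy'],np.array(k['camera_from_world'])
def ray(c,xy):
    f,cx,cy,T=cal(c); R=T[:3,:3]; o=-R.T@T[:3,3]; d=R.T@np.array([(xy[0]-cx)/f,(xy[1]-cy)/f,1]); return o,d
def atz(c,xy,z):
    o,d=ray(c,xy); return o+d*(z-o[2])/d[2]
def proj(c,p):
    f,cx,cy,T=cal(c); q=T[:3,:3]@np.array(p)+T[:3,3]; return np.array([cx+f*q[0]/q[2],cy+f*q[1]/q[2]])
def tri(obs):
    A=np.zeros((3,3));b=np.zeros(3);L=[]
    for c,xy in obs:
        o,d=ray(c,xy); d=d/np.linalg.norm(d); M=np.eye(3)-np.outer(d,d); A+=M;b+=M@o; L.append((o,M))
    p=np.linalg.solve(A,b); return p,[np.linalg.norm(M@(p-o)) for o,M in L]
E
python3 - <<'E'
from h import *
np.set_printoptions(precision=4,suppress=True)
for c in ('side','top'):
    im=viewer.snapshot(c); cv2.imwrite(f'pics/{c}0.png',im)
    print(c,ray(c,(320,200)),cal(c)[0])
    for n in ('stamp','tray','carton_teal','carton_orange','cup','jar','marker'):
        print(n,[(np.round(d['xy'],1),round(d['p'],2)) for d in nets.spot_in(n,c)])
    for n in ('index','field','tray','stamp'):
        print('pt',n,[(np.round(d['xy'],1),round(d['p'],2)) for d in nets.spot_point(n,c)])
E
```

```text
side (array([ 0.41  , -0.4391,  0.5797]), array([ 0.249 ,  0.668 , -0.7013])) 363.12308010555165
stamp [(array([429.9, 337.9]), 0.94), (array([347.6, 363.8]), 0.81)]
tray [(array([335.6, 378.1]), 0.8)]
carton_teal [(array([275.6, 168.2]), 0.67)]
carton_orange [(array([311.1, 226.7]), 0.87), (array([351.4, 364.5]), 0.65)]
cup [(array([420.9, 260.8]), 0.92), (array([276.6, 166.9]), 0.75), (array([334.8, 380.5]), 0.66)]
jar [(array([350. , 164.7]), 0.6)]
marker [(array([377.6, 220.8]), 0.61)]
pt index [(array([345.7, 354.4]), 0.82), (array([443.1, 327.5]), 0.6)]
pt field [(array([270.5, 163.5]), 0.8), (array([347.3, 351.6]), 0.57), (array([348.8, 374.5]), 0.46)]
pt tray [(array([347.3, 378.2]), 0.76)]
pt stamp [(array([349.2, 374.4]), 0.91), (array([428.9, 346.1]), 0.76)]
top (array([0.432 , 0.0166, 1.0385]), array([ 0.1474, -0.036 , -0.9885])) 424.30191086546216
stamp [(array([421.1, 223.9]), 0.88), (array([422.5, 170.4]), 0.73)]
tray [(array([416.8, 235.4]), 0.89)]
carton_teal [(array([216. , 211.6]), 0.72), (array([303.4, 205.6]), 0.51)]
carton_orange [(array([303.8, 206.8]), 0.65), (array([212.8, 212. ]), 0.35)]
cup [(array([377.4, 144.8]), 0.83), (array([423.1, 223.8]), 0.35)]
jar [(array([249.2, 144.1]), 0.92), (array([304.4, 205.9]), 0.63), (array([419.7, 224.9]), 0.26)]
marker [(array([307. , 154.3]), 0.62)]
pt index [(array([425.1, 230.2]), 0.58), (array([426. , 163.8]), 0.56)]
pt field []
pt tray [(array([416.5, 230. ]), 0.93), (array([253. , 146.1]), 0.44)]
pt stamp [(array([414. , 225.3]), 0.74), (array([418. , 171.4]), 0.6), (array([214.2, 217. ]), 0.22)]
```

View pics/top0.png

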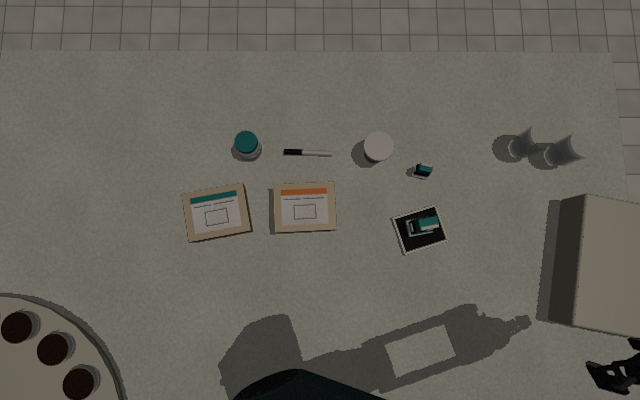

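View pics/side0.png

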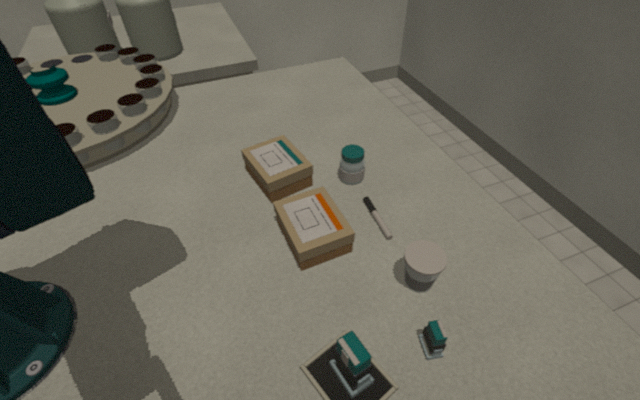

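The top view has +x up and +y left. There are two stamp candidates, in top-view pixels: A at (421,224), standing in the tray, and B at (422,170), smaller and outside the tray. A fits: it is upright in the tray and the right size. The teal-stripe carton is at (216,212) and the orange one at (304,206). I'll confirm in an enlarged crop.

```bash
python3 - <<'E'
import cv2,numpy as np
t=cv2.imread('pics/top0.png');s=cv2.imread('pics/side0.png')
a=cv2.resize(t[150:262,380:460],(400,560),interpolation=cv2.INTER_CUBIC)
b=cv2.resize(t[172:252,170:260],(400,356),interpolation=cv2.INTER_CUBIC)
b=cv2.copyMakeBorder(b,0,204,0,0,cv2.BORDER_CONSTANT)
cv2.imwrite('pics/crop1.png',cv2.convertScaleAbs(np.hstack([a,b]),alpha=1.4))
c=cv2.resize(s[310:400,295:455],(800,450),interpolation=cv2.INTER_CUBIC)
cv2.imwrite('pics/crop2.png',cv2.convertScaleAbs(c,alpha=1.4))
E
```

```text
(no output)
```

View pics/crop1.png

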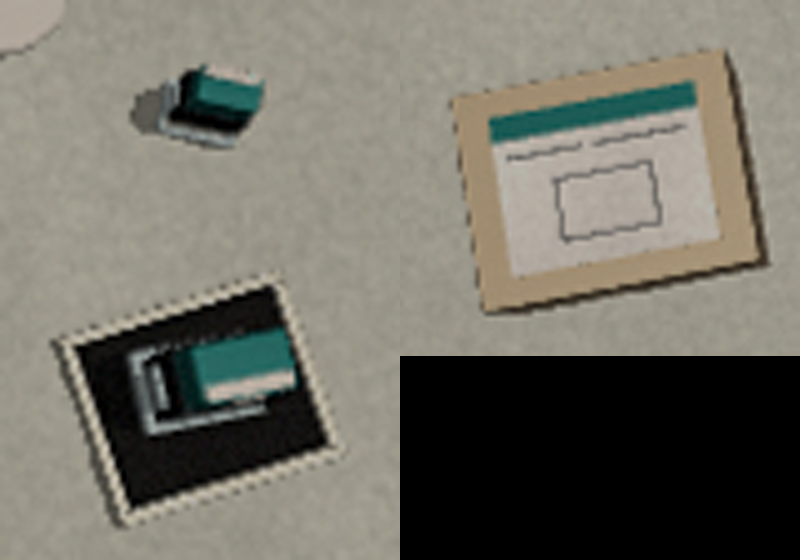

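View pics/crop2.png

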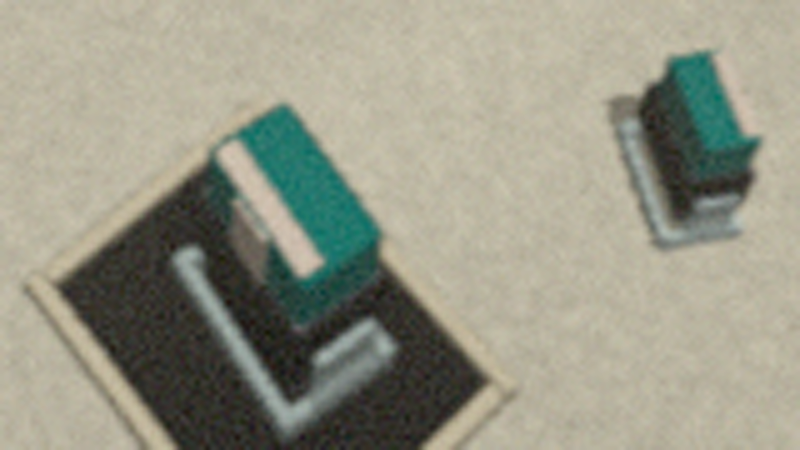

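Crops: A at (421,224) has the full-size grip and stands in the tray, white bar toward world −x (image bottom). B is a smaller look-alike outside the tray, white bar on the far side. The teal carton's stripe is on its +x side, so only a small yaw correction is needed. Next I'll fit the poses.

```bash
cat > fit.py <<'E'
from h import *
from scipy.optimize import minimize
S=8
def P(c,pts): return np.array([proj(c,p) for p in pts])
def render(polys,roi):
    x0,y0,x1,y1=roi; im=np.zeros(((y1-y0)*S,(x1-x0)*S),np.uint8)
    q=((polys-[x0,y0]+0.5)*S-0.5); h=cv2.convexHull(q.astype(np.float32))
    cv2.fillConvexPoly(im,np.round(h*16).astype(np.int32),1,shift=4)
    return cv2.resize(im.astype(np.float32),(x1-x0,y1-y0),interpolation=cv2.INTER_AREA)
def box(x,y,z,yaw,a,b,zs,cx=0):
    R=np.array([[np.cos(yaw),-np.sin(yaw)],[np.sin(yaw),np.cos(yaw)]])
    return [np.r_[R@np.array([cx+sx*a/2,sy*b/2])+[x,y],z+zz] for sx in(-1,1) for sy in(-1,1) for zz in zs]
def fit(masks,rois,model,p0,steps):
    def cost(p): return sum(np.abs(render(P(c,model(p)),rois[c])-masks[c]).sum() for c in masks)
    best=None
    for k in range(3):
        s=np.vstack([p0]+[np.array(p0)+np.eye(len(p0))[i]*steps[i]/(k+1) for i in range(len(p0))])
        r=minimize(cost,p0,method='Nelder-Mead',options=dict(initial_simplex=s,maxiter=500,xatol=1e-5,fatol=.01)); p0=r.x
    return r.x,r.fun
E
cat > m.py <<'E'
from fit import *
np.set_printoptions(precision=4,suppress=True)
im={c:cv2.imread(f'pics/{c}0.png') for c in('top','side')}
def cut(c,roi): x0,y0,x1,y1=roi; return im[c][y0:y1,x0:x1].astype(int)
def big(m):
    n,l,s,_=cv2.connectedComponentsWithStats(m.astype(np.uint8)); return l==1+np.argmax(s[1:,4])
# stamp grip: teal + white bar
rois={'top':(398,208,450,245),'side':(325,320,385,390)}
ms={}
for c,r in rois.items():
    i=cut(c,r); b,g,rr=i[...,0],i[...,1],i[...,2]
    teal=big((g-rr>20)&(g>40))
    white=(rr>125)&(abs(rr-g)<40)
    near=cv2.dilate(teal.astype(np.uint8),np.ones((7,7)))>0
    m=teal.copy()
    if (white&near).any(): m|=big(white&near)
    ms[c]=cv2.morphologyEx(m.astype(np.uint8),cv2.MORPH_CLOSE,np.ones((3,3))).astype(np.float32)
    print(c,m.sum())
p=atz('top',(421,224),.09)
for cs in (('top','side'),('top',),('side',)):
    print('stamp',cs,fit({c:ms[c] for c in cs},rois,lambda q:box(q[0],q[1],.004,q[2],.028,.046,(.058,.092)),[p[0],p[1],-.1 if 0 else .15],[.01,.01,.15]))
# label
rl={'top':(175,180,258,245),'side':(235,130,318,205)}
ml={}
dbg=[]
for c,r in rl.items():
    i=cut(c,r); b,g,rr=i[...,0],i[...,1],i[...,2]
    m=((g-rr>15))|((rr-b<32)&(rr>125 if c=='top' else rr>150))
    m=big(cv2.morphologyEx(m.astype(np.uint8),cv2.MORPH_OPEN,np.ones((3,3))))
    cs,_=cv2.findContours(m.astype(np.uint8),cv2.RETR_EXTERNAL,cv2.CHAIN_APPROX_NONE)
    f=np.zeros(m.shape,np.uint8); cv2.drawContours(f,cs,-1,1,-1); ml[c]=f.astype(np.float32)
    v=im[c][r[1]:r[3],r[0]:r[2]].copy(); v[f>0,2]=255; dbg.append(cv2.resize(v,(400,320),interpolation=0))
for c,r in rois.items():
    v=im[c][r[1]:r[3],r[0]:r[2]].copy(); v[ms[c]>0,2]=255; dbg.append(cv2.resize(v,(400,280),interpolation=0))
cv2.imwrite('pics/dbg.png',np.vstack([np.hstack(dbg[:2]),np.hstack(dbg[2:])]))
p=atz('top',(216,212),.058)
q,f=fit(ml,rl,lambda q:box(q[0],q[1],q[2],q[3],q[4],q[5],(0,)),[p[0],p[1],.058,.15,.085,.11],[.01,.01,.01,.1,.01,.01])
print('label',q,f)
for z in(.05,.058,.066):
    for c in ml: print(z,c,fit({c:ml[c]},rl,lambda u:box(u[0],u[1],z,u[2],q[4],q[5],(0,)),[q[0],q[1],q[3]],[.005,.005,.05]))
E
python3 m.py
```

```text
top 187
side 681Traceback (most recent call last):
  File "m.py", line 21, in <module>
    print('stamp',cs,fit({c:ms[c] for c in cs},rois,lambda q:box(q[0],q[1],.004,q[2],.028,.046,(.058,.092)),[p[0],p[1],-.1 if 0 else .15],[.01,.01,.15]))
                     ~~~^^^^^^^^^^^^^^^^^^^^^^^^^^^^^^^^^^^^^^^^^^^^^^^^^^^^^^^^^^^^^^^^^^^^^^^^^^^^^^^^^^^^^^^^^^^^^^^^^^^^^^^^^^^^^^^^^^^^^^^^^^^^^^^^
  File "fit.py", line 18, in fit
    r=minimize(cost,p0,method='Nelder-Mead',options=dict(initial_simplex=s,maxiter=500,xatol=1e-5,fatol=.01)); p0=r.x
    res = _minimize_neldermead(fun, x0, args, callback, bounds=bounds,
                               **options)
    fxr = func(xr)
    fx = function(np.copy(x), *(wrapper_args + args))
  File "fit.py", line 14, in cost
    def cost(p): return sum(np.abs(render(P(c,model(p)),rois[c])-masks[c]).sum() for c in masks)
                        ~~~^^^^^^^^^^^^^^^^^^^^^^^^^^^^^^^^^^^^^^^^^^^^^^^^^^^^^^^^^^^^^^^^^^^^^
  File "fit.py", line 14, in <genexpr>
    def cost(p): return sum(np.abs(render(P(c,model(p)),rois[c])-masks[c]).sum() for c in masks)
                                          ~^^^^^^^^^^^^
  File "fit.py", line 4, in P
    def P(c,pts): return np.array([proj(c,p) for p in pts])
                                   ~~~~^^^^^
  File "h.py", line 10, in proj
    f,cx,cy,T=cal(c); q=T[:3,:3]@np.array(p)+T[:3,3]; return np.array([cx+f*q[0]/q[2],cy+f*q[1]/q[2]])
              ~~~^^^
  File "h.py", line 4, in cal
    k=viewer.get_calibration(c); f=200/np.tan(np.radians(k['fovy'])/2); return f,k['cx'],k['cy'],np.array(k['camera_from_world'])
ValueError: time passes only in moves, steps and waits
```

Calibration has to be cached.

```bash
sed -i 's/^def cal(c):/import functools\n@functools.cache\ndef cal(c):/' h.py; timeout 400 python3 m.py; python3 -c "from h import *;print(arm.state()['time'])"
```

```text
top 187
side 681
stamp ('top', 'side') (array([ 0.5242, -0.2553,  0.111 ]), np.float64(487.078125))
stamp ('top',) (array([ 0.5214, -0.2611,  0.2815]), np.float64(99.421875))
stamp ('side',) (array([ 0.5253, -0.2549,  0.0501]), np.float64(322.75))
label [ 0.5857  0.2503  0.0577  0.2486 -0.      0.115 ] 438.421875
0.05 top (array([0.5951, 0.2437, 0.3353]), np.float64(302.875))
0.05 side (array([0.5885, 0.254 , 0.2167]), np.float64(134.796875))
0.058 top (array([0.5861, 0.2463, 0.3596]), np.float64(302.890625))
0.058 side (array([0.5851, 0.2486, 0.2851]), np.float64(135.578125))
0.066 top (array([0.5873, 0.2425, 0.5181]), np.float64(302.546875))
0.066 side (array([0.5811, 0.2486, 0.2769]), np.float64(136.328125))
1.2
```

View pics/dbg.png

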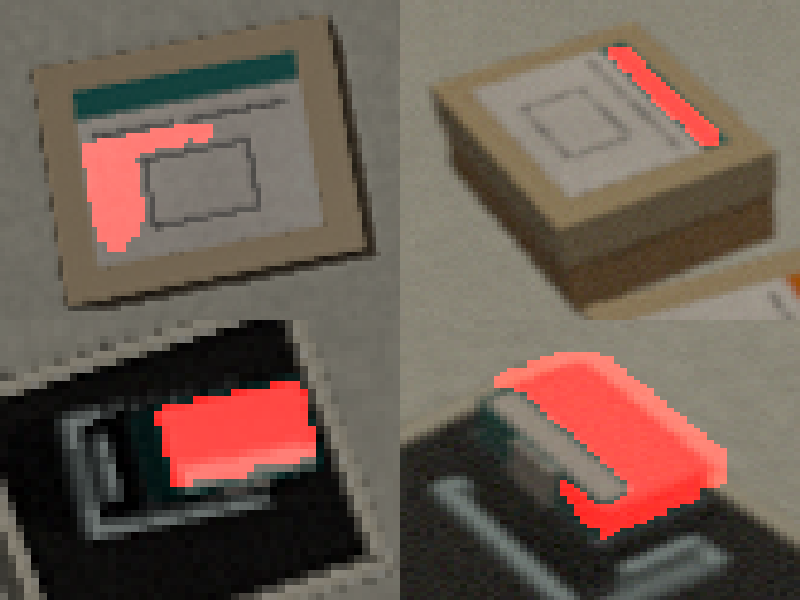

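I'll read the corners off the enlargements instead and fit them with least squares.

```bash
cat > m2.py <<'E'
from h import *
from scipy.optimize import least_squares
np.set_printoptions(precision=4,suppress=True)
def px(uv,o,s): return np.array(uv,float)/s-.5+np.array(o)
C=[(1,1),(1,-1),(-1,-1),(-1,1)]
def run(obs,x0,zf=None,nm=''):
    # obs: (cam,pixel,local xyz)
    def w(q,l):
        z=q[3] if zf is None else zf
        c,s=np.cos(q[2]),np.sin(q[2]); return [q[0]+c*l[0]-s*l[1],q[1]+s*l[0]+c*l[1],z+l[2]]
    for cams in (('top','side'),('top',),('side',)):
        O=[o for o in obs if o[0] in cams]
        r=least_squares(lambda q:np.concatenate([proj(c,w(q,l))-p for c,p,l in O]),x0,loss='soft_l1',x_scale=.01)
        e=np.linalg.norm(r.fun.reshape(-1,2),axis=1); print(nm,cams,r.x,'yawdeg',np.degrees(r.x[2]),'res',np.round(e,1))
k=lambda a,b,z,cx=0:[(cx+sx*a/2,sy*b/2,z) for sx,sy in C]
s1=[83,65];a1=(400/83,320/65);a2=(400/83,320/75)
F=[(145,157),(251,138),(259,206),(152,228)];L=[(35,70),(330,17),(372,250),(68,306)]
Fs=[(563,90),(632,130),(571,157),(521,108)];Ls=[(637,25),(776,153),(561,228),(432,92)]
obs=[('top',px(u,(175,180),a1),l) for u,l in zip(F+L,k(.032,.05,0,-.012)+k(.114,.144,0))]
obs+=[('side',px((u[0]-400,u[1]),(235,130),a2),l) for u,l in zip(Fs+Ls,k(.032,.05,0,-.012)+k(.114,.144,0))]
run(obs,[.58,.25,.15,.058],nm='carton')
run(obs,[.58,.25,.15],.058,nm='carton z58')
o1=(380,150);o2=(295,310);s=(5,5)
T=[(52,343),(275,275),(343,452),(122,522)]
obs=[('top',px(u,o1,s),l) for u,l in zip(T,k(.096,.116,.01))]
Ts=[(272,105),(512,388),None,(30,283)]
obs+=[('side',px(u,o2,s),l) for u,l in zip(Ts,k(.096,.116,.01)) if u]
run(obs,[.52,-.25,.2],0,nm='tray')
obs=[('top',px(u,o1,s),l) for u,l in zip([(188,348),(283,328),(296,388),(205,402)],k(.028,.046,.092))]
obs+=[('top',px((148,436),o1,s),(-.02,.029,0)),('top',px((128,352),o1,s),(.02,.029,.012))]
obs+=[('side',px(u,o2,s),l) for u,l in zip([(285,105),(380,237),(312,277),(222,143)],k(.028,.046,.092))]
obs+=[('side',px((287,438),o2,s),(-.02,-.029,0)),('side',px((397,350),o2,s),(.02,-.029,.012)),('side',px((178,250),o2,s),(-.02,.029,.012))]
run(obs,[.52,-.25,.1],.004,nm='stamp')
s=arm.state();print(s['tcp_pos'],s['tool_rot'],s['ft_force'],s['time'])
E
python3 m2.py
```

```text
carton ('top', 'side') [0.5508 0.2206 0.1797 0.0663] yawdeg 10.29745859597794 res [0.6 0.5 0.5 0.9 0.8 0.9 0.7 0.5 4.3 1.9 0.6 0.8 1.4 1.  0.8 2. ]
carton ('top',) [0.5516 0.2219 0.1771 0.0592] yawdeg 10.14520708015828 res [0.7 0.5 0.4 1.  0.5 0.6 0.9 0.2]
carton ('side',) [0.5537 0.2364 0.1876 0.0539] yawdeg 10.745981305745818 res [4.2 1.9 0.4 1.  1.2 0.8 0.3 1.5]
carton z58 ('top', 'side') [0.5516 0.224  0.1803] yawdeg 10.327597255822658 res [0.8 1.1 0.5 0.3 1.1 1.1 1.7 0.9 5.1 3.9 2.4 2.6 0.7 1.6 2.3 0.1]
carton z58 ('top',) [0.5518 0.2222 0.177 ] yawdeg 10.139879714452158 res [0.7 0.6 0.4 1.  0.5 0.6 0.9 0.1]
carton z58 ('side',) [0.5527 0.2314 0.1859] yawdeg 10.651858173768606 res [4.2 1.9 0.4 0.9 1.3 0.8 0.4 1.7]
tray ('top', 'side') [ 0.5134 -0.2633  0.2912] yawdeg 16.685289407799985 res [1.5 1.5 0.8 0.9 2.7 2.4 0.7]
tray ('top',) [ 0.5129 -0.2623  0.3114] yawdeg 17.84393899896448 res [0.5 1.4 0.4 1.4]
tray ('side',) [ 0.5137 -0.264   0.2825] yawdeg 16.183317056223295 res [2.  2.9 0.3]
stamp ('top', 'side') [ 0.5205 -0.2586  0.1793] yawdeg 10.273377641303574 res [1.2 0.6 0.4 1.6 2.  0.3 2.6 2.5 3.2 3.  1.1 0.3 1.2]
stamp ('top',) [ 0.5199 -0.2602  0.1994] yawdeg 11.423080196949526 res [0.4 0.7 1.1 1.2 1.1 0.4]
stamp ('side',) [ 0.521  -0.2581  0.1701] yawdeg 9.744453549361193 res [3.2 2.8 2.7 2.7 0.6 0.3 0.5]
[ 0.2647 -0.5384  0.1933] [[ 0.8975  0.4411 -0.    ]
 [ 0.4411 -0.8975  0.0001]
 [ 0.     -0.0001 -1.    ]] [ 0.1821  0.1088 -0.5505] 1.2
```

Request:
apply_moves(rows=[{"travel":[1,-0.39,0],"rotation":[0,0,-0.2067]},{"travel":[1,-0.39,0],"rotation":[0,0,-0.2067]},{"travel":[1,-0.39,0],"rotation":[0,0,-0.2067]},{"travel":[1,-0.39,0],"rotation":[0,0,-0.2067]},{"travel":[1,-0.39,0],"rotation":[0,0,-0.2067]},{"travel":[1,-0.39,0],"rotation":[0,0,-0.2067]},{"travel":[1,-0.39,0],"rotation":[0,0,-0.2067]},{"travel":[1,-0.39,0],"rotation":[0,0,-0.2067]}], gripper=-1)

```text
time: 2.2
tcp_pos: [0.3227, -0.4752, 0.1933]
tool_rot: [[-0.182, 0.983, -0.0], [0.983, 0.182, 0.0], [0.0, 0.0, -1.0]]
ft_force: [0.2, 0.6, -0.5]
gripper_width: 0.0854
grip_force: 0.0
```

```bash
cat > g.py <<'E'
from h import *
import sys
def go(x,y,z,yaw=None):
    s=arm.state();R=np.array(s['tool_rot']);d=R.T@(np.array([x,y,z])-s['tcp_pos'])/.08
    a=np.degrees(np.arctan2(R[1,0],R[0,0]))
    print('t',round(s['time'],2),'tcp',np.round(s['tcp_pos'],4),'xang',round(a,2),'tilt',np.round(R[:2,2],4),'travel',np.round(d,3),'rot',None if yaw is None else round(-((yaw-a+180)%360-180)/360,4),'F',np.round(s['ft_force'],2),'w',round(s['gripper_width'],4),'gf',np.round(s['grip_force'],1))
if __name__=='__main__': go(*map(float,sys.argv[1:]))
E
python3 g.py .5203 -.259 .19 100.6
```

```text
t 2.2 tcp [ 0.3227 -0.4752  0.1933] xang 100.5 tilt [-0.      0.0001] travel [2.207 2.921 0.042] rot -0.0003 F [ 0.18  0.58 -0.49] w 0.0854 gf 0.0
```

Request:
apply_moves(rows=[{"travel":[0.736,0.974,0],"rotation":[0,0,0]},{"travel":[0.736,0.974,0],"rotation":[0,0,0]}])

```text
time: 2.45
tcp_pos: [0.3894, -0.4015, 0.1933]
tool_rot: [[-0.179, 0.984, 0.0], [0.984, 0.179, 0.001], [0.001, 0.0, -1.0]]
ft_force: [0.7, -0.6, -0.3]
gripper_width: 0.0854
grip_force: 0.0
```

Request:
apply_moves(rows=[{"travel":[0.736,0.974,0],"rotation":[0,0,0]},{"travel":[0.736,0.974,0],"rotation":[0,0,0]}])

```text
time: 2.7
tcp_pos: [0.4557, -0.3287, 0.1934]
tool_rot: [[-0.181, 0.984, 0.0], [0.984, 0.181, 0.0], [0.0, 0.001, -1.0]]
ft_force: [-0.1, -1.1, 0.1]
gripper_width: 0.0852
grip_force: 0.0
```

Request:
apply_moves(rows=[{"travel":[0.736,0.974,0.5],"rotation":[0,0,0]},{"travel":[0.736,0.974,0.5],"rotation":[0,0,0]},{"travel":[0.736,0.974,0.5],"rotation":[0,0,0]},{"travel":[0.736,0.974,0.5],"rotation":[0,0,0]}])

```text
time: 3.2
tcp_pos: [0.5199, -0.2589, 0.1534]
tool_rot: [[-0.182, 0.983, -0.0], [0.983, 0.182, -0.0], [-0.0, -0.0, -1.0]]
ft_force: [-0.2, -1.0, -0.7]
gripper_width: 0.0853
grip_force: 0.0
```

```bash
python3 g.py .5203 -.259 .064 100.6; python3 - <<'E'
from h import *
o=[]
for c,(x,y) in (('top',(380,190)),('side',(300,280))):
    im=viewer.snapshot(c); cv2.imwrite(f'pics/{c}1.png',im); o.append(cv2.resize(im[y:y+80 if c=='top' else y+120,x:x+80 if c=='top' else x+120],(400,400),interpolation=cv2.INTER_CUBIC))
cv2.imwrite('pics/c1.png',cv2.convertScaleAbs(np.hstack(o),alpha=1.4))
E
```

```text
t 3.2 tcp [ 0.5199 -0.2589  0.1534] xang 100.5 tilt [-0.0003 -0.0004] travel [-1.000e-03  5.000e-03  1.118e+00] rot -0.0003 F [-0.16 -0.98 -0.67] w 0.0853 gf 0.0
```

View pics/c1.png

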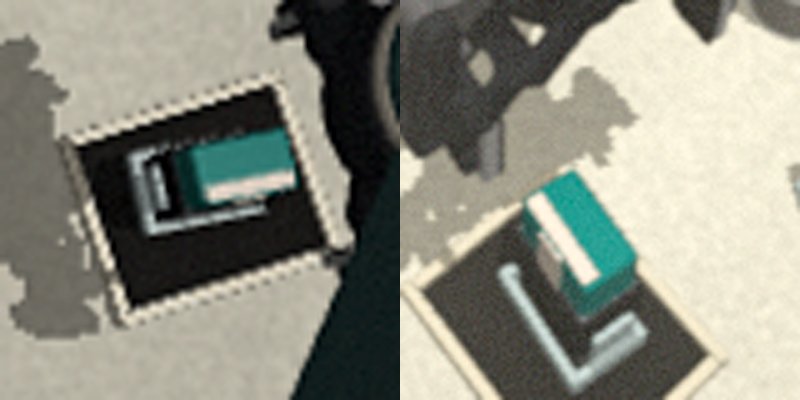

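```bash
python3 - <<'E'
from h import *
s=arm.state();R=s['tool_rot'];t=np.array(s['tcp_pos']);y=np.array(R)[:,1]
for c,o,k in (('top',(380,190),5),('side',(300,280),400/120)):
    for d in(-.057,-.043,.043,.057):
        for h in (0,.013): print(c,d,h,np.round((proj(c,t+y*d+[0,0,h])-o+.5)*k))
E
```

```text
top -0.057 0 [314. 287.]
top -0.057 0.013 [324. 286.]
top -0.043 0 [306. 254.]
top -0.043 0.013 [316. 253.]
top 0.043 0 [259.  55.]
top 0.043 0.013 [268.  50.]
top 0.057 0 [252.  23.]
top 0.057 0.013 [261.  18.]
side -0.057 0 [ 57. 246.]
side -0.057 0.013 [ 56. 230.]
side -0.043 0 [ 91. 224.]
side -0.043 0.013 [ 91. 208.]
side 0.043 0 [280. 104.]
side 0.043 0.013 [284.  87.]
side 0.057 0 [308.  86.]
side 0.057 0.013 [313.  69.]
```

```bash
python3 - <<'E'
from h import *
np.set_printoptions(precision=4,suppress=True)
T=lambda u:np.array(u)/5-.5+[380,190]
S=lambda u:np.array(u)*.3-.5+[300,280]
print('tip +x',tri([('top',T((285,25))),('side',S((312,40)))]))
# stamp top corners both views (this picture)
for n,a,b in (('++',(188,150),(172,172)),('+-',(290,130),(236,243)),('--',(297,188),(195,285)),('-+',(207,204),(127,198))):
    print(n,tri([('top',T(a)),('side',S(b))]))
for n,a,b in (('tray-+',(122,325),None),('tray++',(65,143),None),('foot -+ ',(148,236),None)):
    print(n,atz('top',T(a),.01))
print('foot side -- bottom',atz('side',S((178,390)),.004),'tray +- side',atz('side',S((325,357)),.01),'tray -+',atz('side',S((12,290)),.01))
print('tray +- top',atz('top',T((277,80)),.01),'tray -- top',atz('top',T((342,258)),.01))
print('tray ++ side',atz('side',S((133,195)),.01))
E
```

```text
tip +x (array([ 0.5694, -0.2513,  0.1939]), [np.float64(0.0011852068283102807), np.float64(0.0011852068283103006)])
++ (array([ 0.5272, -0.2357,  0.0939]), [np.float64(0.0003821472533279401), np.float64(0.0003821472533279424)])
+- (array([ 0.5344, -0.2776,  0.109 ]), [np.float64(0.0003666869127387835), np.float64(0.0003666869127386339)])
-- (array([ 0.5119, -0.2828,  0.1005]), [np.float64(0.0022812402743998734), np.float64(0.0022812402743997355)])
-+ (array([ 0.5032, -0.2416,  0.1007]), [np.float64(0.00043829998254561216), np.float64(0.00043829998254563666)])
tray-+ [ 0.4513 -0.2226  0.01  ]
tray++ [ 0.5399 -0.1979  0.01  ]
foot -+  [ 0.4942 -0.2369  0.01  ]
foot side -- bottom [ 0.5088 -0.2894  0.004 ] tray +- side [ 0.5734 -0.3032  0.01  ] tray -+ [ 0.4553 -0.2241  0.01  ]
tray +- top [ 0.5705 -0.3038  0.01  ] tray -- top [ 0.483  -0.3314  0.01  ]
tray ++ side [ 0.5246 -0.204   0.01  ]
```

Request:
apply_moves(rows=[{"travel":[0,0,0.35],"rotation":[0,0,0]},{"travel":[0,0,0.7],"rotation":[0,0,0]},{"travel":[0,0,1.0],"rotation":[0,0,0]},{"travel":[0,0,1.0],"rotation":[0,0,0]}])

```text
time: 3.8
tcp_pos: [0.5182, -0.2589, 0.0722]
tool_rot: [[-0.181, 0.983, -0.003], [0.983, 0.181, 0.002], [0.002, -0.002, -1.0]]
ft_force: [-0.4, -0.9, 0.5]
gripper_width: 0.0853
grip_force: 0.0
```

Request:
apply_moves(rows=[{"travel":[0,0,0.1],"rotation":[0,0,0]},{"travel":[0,0,0.1],"rotation":[0,0,0]}])

```text
time: 4.05
tcp_pos: [0.5202, -0.2591, 0.0658]
tool_rot: [[-0.183, 0.983, 0.001], [0.983, 0.183, -0.0], [-0.001, 0.001, -1.0]]
ft_force: [0.4, 0.2, -0.3]
gripper_width: 0.0855
grip_force: 0.0
```

Request:
apply_moves(rows=[{"travel":[0,0,0],"rotation":[0,0,0]},{"travel":[0,0,0],"rotation":[0,0,0]},{"travel":[0,0,0],"rotation":[0,0,0]},{"travel":[0,0,0],"rotation":[0,0,0]},{"travel":[0,0,0],"rotation":[0,0,0]},{"travel":[0,0,0],"rotation":[0,0,0]},{"travel":[0,0,0],"rotation":[0,0,0]},{"travel":[0,0,0],"rotation":[0,0,0]}], gripper=1, grip_force=60)

```text
time: 5.05
tcp_pos: [0.52, -0.2586, 0.0653]
tool_rot: [[-0.184, 0.983, -0.0], [0.983, 0.184, 0.0], [0.0, -0.0, -1.0]]
ft_force: [0.1, -0.0, -0.2]
gripper_width: 0.0
grip_force: 0.0
```

```bash
python3 g.py .5203 -.259 .14 100.6
```

```text
t 5.05 tcp [ 0.52   -0.2586  0.0653] xang 100.59 tilt [-0.      0.0001] travel [-0.006  0.003 -0.934] rot -0.0 F [ 0.12 -0.03 -0.21] w 0.0 gf 0.0
```

```bash
python3 - <<'E'
from h import *
o=[]
for c,(x,y) in (('top',(380,190)),('side',(290,260))):
    im=viewer.snapshot(c); cv2.imwrite(f'pics/{c}2.png',im); n=80 if c=='top' else 130
    o.append(cv2.resize(im[y:y+n,x:x+n],(400,400),interpolation=cv2.INTER_CUBIC))
cv2.imwrite('pics/c2.png',cv2.convertScaleAbs(np.hstack(o),alpha=1.4))
t=arm.state()['tcp_pos']
print([np.round((proj(c,t)-o_+.5)*k) for c,o_,k in (('top',(380,190),5),('side',(290,260),400/130))])
E
```

```text
[array([221., 173.]), array([195., 299.])]
```

View pics/c2.png

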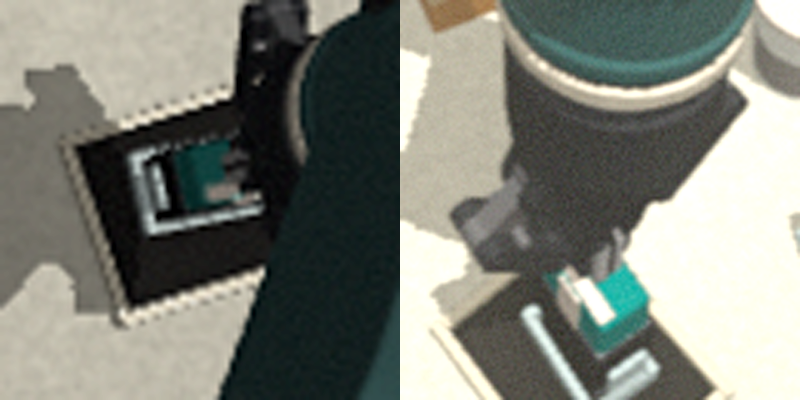

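```bash
python3 - <<'E'
from h import *
np.set_printoptions(precision=4,suppress=True)
T=lambda u:np.array(u)/5-.5+[380,190]
S=lambda u:np.array(u)*.325-.5+[290,260]
print(tri([('top',T((232,185))),('side',S((203,277)))]))
print([atz('side',S((203,277)),z) for z in(.065,.096,.11)],[atz('top',T((232,185)),z) for z in(.065,.096,.11)])
t=np.array(arm.state()['tcp_pos'])
for z in (0,.02,.03,.04): print(z,(proj('top',t+[0,0,z])-[380,190]+.5)*5,(proj('side',t+[0,0,z])-[290,260]+.5)/.325)
print((proj('side',(.5195,-.2593,.096))-[290,260]+.5)/.325)
s=arm.state();print(s['gripper_width'],s['grip_force'],s['joints'])
E
```

```text
(array([ 0.5175, -0.2582,  0.0876]), [np.float64(0.0053225829813733395), np.float64(0.005322582981373369)])
[array([ 0.528 , -0.2508,  0.065 ]), array([ 0.5209, -0.2621,  0.096 ]), array([ 0.5177, -0.2673,  0.11  ])] [array([ 0.5142, -0.2633,  0.065 ]), array([ 0.5116, -0.2544,  0.096 ]), array([ 0.5104, -0.2504,  0.11  ])]
0 [221.3957 172.5254] [194.506  299.0084]
0.02 [233.6147 168.4814] [196.4983 280.5864]
0.03 [239.9146 166.3964] [197.5376 270.9774]
0.04 [246.3469 164.2676] [198.6072 261.0874]
[197.337 272.172]
-0.0002539743743986272 0.0 [-0.5804  0.4736  1.6869  0.0001  0.9812 -0.7652]
```

The fingers closed on nothing. The picture shows the closed tips around (605,275) in the crop, just above the stamp's top at about z 0.097, although the state reports 0.065. So the true tip is roughly 30 mm higher than reported. I'll open, go down about 30 mm more while watching the force, and close again.

Request:
apply_moves(rows=[{"travel":[0,0,0],"rotation":[0,0,0]},{"travel":[0,0,0],"rotation":[0,0,0]},{"travel":[0,0,0],"rotation":[0,0,0]},{"travel":[0,0,0],"rotation":[0,0,0]},{"travel":[0,0,0],"rotation":[0,0,0]},{"travel":[0,0,0],"rotation":[0,0,0]}], gripper=-1)

```text
time: 5.9
tcp_pos: [0.52, -0.2586, 0.0653]
tool_rot: [[-0.184, 0.983, -0.0], [0.983, 0.184, 0.0], [0.0, -0.0, -1.0]]
ft_force: [0.4, -0.6, -0.6]
gripper_width: 0.0855
grip_force: 0.0
```

Request:
apply_moves(rows=[{"travel":[0,0,0.1],"rotation":[0,0,0]},{"travel":[0,0,0.2],"rotation":[0,0,0]},{"travel":[0,0,0.3],"rotation":[0,0,0]},{"travel":[0,0,0.375],"rotation":[0,0,0]},{"travel":[0,0,0.375],"rotation":[0,0,0]}])

```text
time: 6.52
tcp_pos: [0.5195, -0.2582, 0.0345]
tool_rot: [[-0.184, 0.983, -0.001], [0.983, 0.184, 0.001], [0.001, -0.001, -1.0]]
ft_force: [-0.3, 0.7, 0.3]
gripper_width: 0.0852
grip_force: 0.0
```

Request:
apply_moves(rows=[{"travel":[0,0,0],"rotation":[0,0,0]},{"travel":[0,0,0],"rotation":[0,0,0]},{"travel":[0,0,0],"rotation":[0,0,0]},{"travel":[0,0,0],"rotation":[0,0,0]},{"travel":[0,0,0],"rotation":[0,0,0]},{"travel":[0,0,0],"rotation":[0,0,0]},{"travel":[0,0,0],"rotation":[0,0,0]}], gripper=1, grip_force=40)

```text
time: 7.4
tcp_pos: [0.5202, -0.2587, 0.0354]
tool_rot: [[-0.184, 0.983, 0.0], [0.983, 0.184, -0.0], [-0.0, 0.0, -1.0]]
ft_force: [1.1, -0.5, 2.7]
gripper_width: 0.0273
grip_force: 46.2
```

```bash
python3 g.py .5203 -.259 .14 100.6
```

```text
t 7.4 tcp [ 0.5202 -0.2587  0.0354] xang 100.59 tilt [ 0.0003 -0.0001] travel [-4.000e-03  1.000e-03 -1.308e+00] rot -0.0 F [ 1.08 -0.53  2.68] w 0.0273 gf 46.2
```

Request:
apply_moves(rows=[{"travel":[0,0,0],"rotation":[0,0,0]},{"travel":[0,0,-0.2],"rotation":[0,0,0]},{"travel":[0,0,-0.5],"rotation":[0,0,0]},{"travel":[0,0,-0.8],"rotation":[0,0,0]},{"travel":[0,0,-1],"rotation":[0,0,0]},{"travel":[0,0,-1],"rotation":[0,0,0]}], grip_force=80)

```text
time: 8.15
tcp_pos: [0.5209, -0.2591, 0.1168]
tool_rot: [[-0.184, 0.983, 0.002], [0.983, 0.184, -0.001], [-0.002, 0.002, -1.0]]
ft_force: [0.2, 0.2, -2.8]
gripper_width: 0.0265
grip_force: 83.0
```

Request:
apply_moves(rows=[{"travel":[0,0,-0.3],"rotation":[0,0,0]},{"travel":[0,0,-0.5],"rotation":[0,0,0]},{"travel":[0,0,-0.5],"rotation":[0,0,0]}])

```text
time: 8.52
tcp_pos: [0.5207, -0.2591, 0.1561]
tool_rot: [[-0.184, 0.983, 0.002], [0.983, 0.184, -0.001], [-0.001, 0.002, -1.0]]
ft_force: [-0.9, -0.5, -2.6]
gripper_width: 0.0265
grip_force: 83.0
```

```bash
python3 - <<'E'
import numpy as np
a=np.radians(10.2); print(np.array([.5517,.2220])-.012*np.array([np.cos(a),np.sin(a)]))
E
python3 g.py .540 .220 .155 100.2
python3 - <<'E'
from h import *
im=viewer.snapshot('side'); cv2.imwrite('pics/side3.png',im)
cv2.imwrite('pics/c3.png',cv2.convertScaleAbs(cv2.resize(im[240:400,270:430],(560,560),interpolation=cv2.INTER_CUBIC),alpha=1.4))
E
```

```text
[0.53988965 0.21987498]
t 8.53 tcp [ 0.5207 -0.2591  0.1561] xang 100.59 tilt [ 0.0017 -0.0011] travel [5.842 1.337 0.008] rot 0.0011 F [-0.91 -0.49 -2.62] w 0.0265 gf 83.0
```

View pics/c3.png

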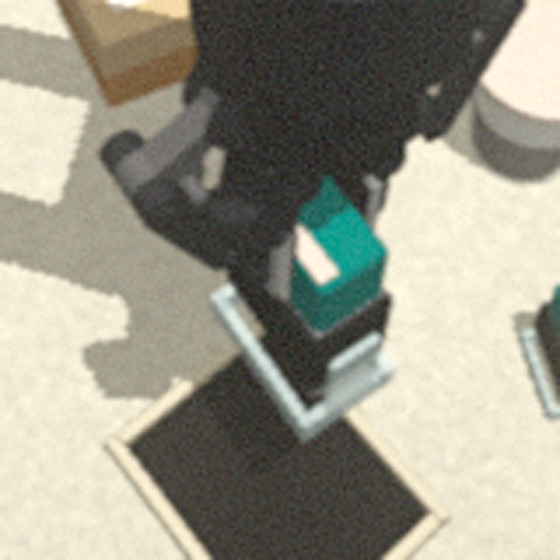

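Stamp held upright over the tray, with the white bar at crop (318,255). Now moving to the teal carton.

Request:
apply_moves(rows=[{"travel":[0.5,0.11,0],"rotation":[0,0,0.0011]},{"travel":[0.974,0.223,0],"rotation":[0,0,0.0011]}])

```text
time: 8.82
tcp_pos: [0.5223, -0.1777, 0.154]
tool_rot: [[-0.175, 0.984, -0.002], [0.984, 0.175, 0.001], [0.002, -0.002, -1.0]]
ft_force: [-0.2, 0.5, -2.3]
gripper_width: 0.0263
grip_force: 82.9
```

Request:
apply_moves(rows=[{"travel":[0.5,0.11,0],"rotation":[0,0,0]},{"travel":[0.974,0.223,0],"rotation":[0,0,0]}])

```text
time: 9.07
tcp_pos: [0.5261, -0.0973, 0.1541]
tool_rot: [[-0.177, 0.984, -0.002], [0.984, 0.177, 0.001], [0.001, -0.002, -1.0]]
ft_force: [0.1, -0.2, -2.3]
gripper_width: 0.0266
grip_force: 82.9
```

Request:
apply_moves(rows=[{"travel":[0.5,0.11,0],"rotation":[0,0,0]},{"travel":[0.974,0.223,0],"rotation":[0,0,0]}])

```text
time: 9.32
tcp_pos: [0.5298, -0.0176, 0.1542]
tool_rot: [[-0.177, 0.984, -0.002], [0.984, 0.177, 0.0], [0.001, -0.002, -1.0]]
ft_force: [0.3, 0.3, -2.1]
gripper_width: 0.0266
grip_force: 82.9
```

Request:
apply_moves(rows=[{"travel":[0.5,0.11,0],"rotation":[0,0,0]},{"travel":[0.974,0.223,0],"rotation":[0,0,0]}])

```text
time: 9.57
tcp_pos: [0.5336, 0.0622, 0.1541]
tool_rot: [[-0.177, 0.984, -0.002], [0.984, 0.177, 0.0], [0.001, -0.002, -1.0]]
ft_force: [-0.3, 0.0, -2.0]
gripper_width: 0.0265
grip_force: 82.9
```

Request:
apply_moves(rows=[{"travel":[0.5,0.11,0],"rotation":[0,0,0]},{"travel":[0.974,0.223,0],"rotation":[0,0,0]}])

```text
time: 9.82
tcp_pos: [0.5374, 0.1419, 0.1541]
tool_rot: [[-0.177, 0.984, -0.002], [0.984, 0.177, -0.0], [0.0, -0.002, -1.0]]
ft_force: [0.4, -0.8, -1.4]
gripper_width: 0.0264
grip_force: 82.9
```

Request:
apply_moves(rows=[{"travel":[0.5,0.11,0],"rotation":[0,0,0]},{"travel":[0.9,0.2,0],"rotation":[0,0,0]},{"travel":[0.974,0.223,0],"rotation":[0,0,0]},{"travel":[0.974,0.223,0],"rotation":[0,0,0]}])

```text
time: 10.32
tcp_pos: [0.5414, 0.2202, 0.1544]
tool_rot: [[-0.178, 0.984, -0.002], [0.984, 0.178, -0.001], [-0.001, -0.002, -1.0]]
ft_force: [-0.6, -1.0, -2.2]
gripper_width: 0.0266
grip_force: 82.9
```

```bash
python3 g.py .540 .220 .115 100.2
```

```text
t 10.32 tcp [0.5414 0.2202 0.1544] xang 100.24 tilt [-0.0016 -0.0008] travel [ 0.001 -0.017  0.492] rot 0.0001 F [-0.61 -1.   -2.2 ] w 0.0266 gf 82.9
```

Request:
apply_moves(rows=[{"travel":[0,-0.01,0.3],"rotation":[0,0,0]},{"travel":[0,-0.01,0.6],"rotation":[0,0,0]},{"travel":[0,-0.01,0.6],"rotation":[0,0,0]},{"travel":[0,-0.01,0.6],"rotation":[0,0,0]}])

```text
time: 10.82
tcp_pos: [0.5418, 0.2197, 0.1079]
tool_rot: [[-0.176, 0.984, 0.0], [0.984, 0.176, 0.0], [-0.0, 0.0, -1.0]]
ft_force: [0.3, -0.0, -1.1]
gripper_width: 0.0267
grip_force: 82.9
```

```bash
python3 g.py .540 .220 .095 100.2; python3 - <<'E'
from h import *
o=[]
for c,(x,y,n) in (('top',(175,175,80)),('side',(235,110,95))):
    im=viewer.snapshot(c); cv2.imwrite(f'pics/{c}4.png',im); o.append(cv2.resize(im[y:y+n,x:x+n],(400,400),interpolation=cv2.INTER_CUBIC))
cv2.imwrite('pics/c4.png',cv2.convertScaleAbs(np.hstack(o),alpha=1.4))
E
```

```text
t 10.82 tcp [0.5418 0.2197 0.1079] xang 100.13 tilt [0.0005 0.0001] travel [ 0.008 -0.022  0.161] rot -0.0002 F [ 0.26 -0.03 -1.1 ] w 0.0267 gf 82.9
```

View pics/c4.png

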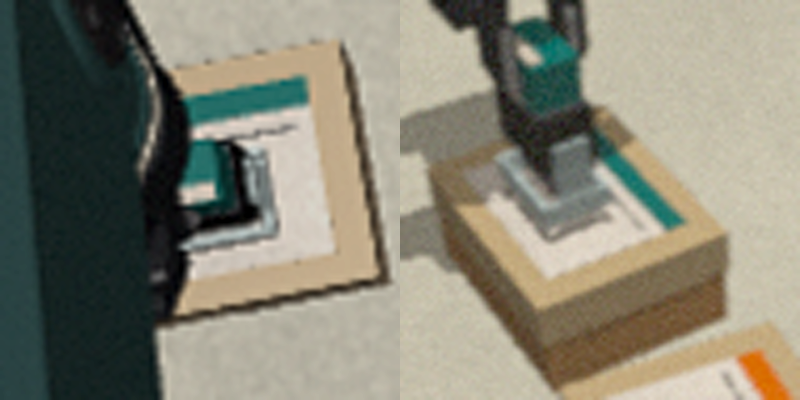

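```bash
python3 - <<'E'
from h import *
np.set_printoptions(precision=4,suppress=True)
T=lambda u:np.array(u)/5-.5+[175,175]
S=lambda u:np.array([u[0]-400,u[1]])*95/400-.5+[235,110]
a=np.radians(10.2);x=np.array([np.cos(a),np.sin(a),0]);y=np.array([-x[1],x[0],0])
for n,t,s in (('label --',(334,256),(548,280)),('label +-',(305,77),(685,223)),('lid --',(387,280),(541,308)),('lid +-',(340,42),(727,236))):
    print(n,*tri([('top',T(t)),('side',S(s))]))
for n,t,l in (('--',(278,234),(-.02,-.029)),('+- top edge',(266,147),(.02,-.029))):
    z=.0766+(.012 if '+' in n else 0)
    p=atz('top',T(t),z); print('top foot ctr',n,p-l[0]*x-l[1]*y)
for n,s,l,z in (('--',(550,240),(-.02,-.029),.0766),('+-',(611,196),(.02,-.029),.0766),('-+ top',(497,153),(-.02,.029),.0886)):
    print('side foot ctr',n,atz('side',S(s),z)-l[0]*x-l[1]*y)
# carton centre from lid right corners, at z options
for z in (.05,.058,.066):
    print(z,[atz('top',T(t),z)-sx*.057*x+.072*y-.012*x for t,sx in (((387,280),-1),((340,42),1))], [atz('side',S(s),z)-sx*.057*x+.072*y-.012*x for s,sx in (((541,308),-1),((727,236),1))])
E
```

```text
label -- [0.5186 0.162  0.0654] [np.float64(0.0003325143887353165), np.float64(0.0003325143887352257)]
label +- [0.6003 0.1768 0.067 ] [np.float64(0.0010075689218748774), np.float64(0.0010075689218748012)]
lid -- [0.5078 0.137  0.0702] [np.float64(0.000998921027273173), np.float64(0.0009989210272732612)]
lid +- [0.6178 0.1613 0.064 ] [np.float64(0.0004862253367086879), np.float64(0.00048622533670849996)]
top foot ctr -- [0.542  0.2179 0.0766]
top foot ctr +- top edge [0.5408 0.2149 0.0886]
side foot ctr -- [0.5408 0.2113 0.0766]
side foot ctr +- [0.542  0.2274 0.0766]
side foot ctr -+ top [0.5423 0.2223 0.0886]
0.05 [array([0.5399, 0.2184, 0.05  ]), array([0.5403, 0.2219, 0.05  ])] [array([0.5442, 0.2386, 0.05  ]), array([0.5422, 0.2362, 0.05  ])]
0.058 [array([0.5393, 0.2174, 0.058 ]), array([0.5387, 0.2207, 0.058 ])] [array([0.5427, 0.2296, 0.058 ]), array([0.539 , 0.2269, 0.058 ])]
0.066 [array([0.5386, 0.2164, 0.066 ]), array([0.5372, 0.2196, 0.066 ])] [array([0.5411, 0.2205, 0.066 ]), array([0.5358, 0.2176, 0.066 ])]
```

Triangulation puts the lid top at about 66 mm and the field at about (0.5385, 0.2186). The stamp's foot is about 2.5 mm too far toward +x, and its yaw and orientation are right. I'll correct that and go down slowly.

Request:
apply_moves(rows=[{"travel":[0,-0.03,0],"rotation":[0,0,0]},{"travel":[0,-0.03,0.05],"rotation":[0,0,0]},{"travel":[0,-0.03,0.08],"rotation":[0,0,0]},{"travel":[0,-0.03,0.08],"rotation":[0,0,0]}])

```text
time: 11.42
tcp_pos: [0.5387, 0.2199, 0.1006]
tool_rot: [[-0.177, 0.984, -0.001], [0.984, 0.177, -0.0], [0.0, -0.001, -1.0]]
ft_force: [0.4, 0.5, -1.7]
gripper_width: 0.0264
grip_force: 82.9
```

Request:
apply_moves(rows=[{"travel":[0,0,0.02],"rotation":[0,0,0]},{"travel":[0,0,0.04],"rotation":[0,0,0]},{"travel":[0,0,0.05],"rotation":[0,0,0]},{"travel":[0,0,0.05],"rotation":[0,0,0]}])

```text
time: 11.92
tcp_pos: [0.5389, 0.22, 0.0969]
tool_rot: [[-0.177, 0.984, -0.0], [0.984, 0.177, 0.0], [0.0, -0.0, -1.0]]
ft_force: [-0.1, -0.2, -2.0]
gripper_width: 0.0265
grip_force: 82.9
```

```bash
python3 g.py .5385 .2188 .095 100.2
```

```text
t 11.93 tcp [0.5389 0.22   0.0969] xang 100.19 tilt [-0.0002  0.0001] travel [-0.013 -0.008  0.023] rot -0.0 F [-0.08 -0.21 -2.03] w 0.0265 gf 82.9
```

Request:
apply_moves(rows=[{"travel":[-0.01,0,0.02],"rotation":[0,0,0]},{"travel":[-0.01,0,0.04],"rotation":[0,0,0]},{"travel":[-0.01,0,0.04],"rotation":[0,0,0]}])

```text
time: 12.3
tcp_pos: [0.5393, 0.2192, 0.0939]
tool_rot: [[-0.177, 0.984, 0.0], [0.984, 0.177, 0.0], [0.0, 0.0, -1.0]]
ft_force: [-0.2, -0.3, 2.1]
gripper_width: 0.0268
grip_force: 83.4
```

Request:
apply_moves(rows=[{"travel":[0,0,0.02],"rotation":[0,0,0]},{"travel":[0,0,0.04],"rotation":[0,0,0]},{"travel":[0,0,0.04],"rotation":[0,0,0]}])

```text
time: 12.68
tcp_pos: [0.5393, 0.2192, 0.0906]
tool_rot: [[-0.177, 0.984, 0.0], [0.984, 0.177, 0.0], [0.0, 0.0, -1.0]]
ft_force: [-0.4, -0.3, 2.9]
gripper_width: 0.0262
grip_force: 83.6
```

Request:
apply_moves(rows=[{"travel":[0,0,0.02],"rotation":[0,0,0]},{"travel":[0,0,0.04],"rotation":[0,0,0]},{"travel":[0,0,0.04],"rotation":[0,0,0]}])

```text
time: 13.05
tcp_pos: [0.5393, 0.2192, 0.0874]
tool_rot: [[-0.177, 0.984, 0.0], [0.984, 0.177, 0.0], [0.0, 0.0, -1.0]]
ft_force: [0.3, -1.0, 4.0]
gripper_width: 0.0265
grip_force: 83.8
```

Request:
apply_moves(rows=[{"travel":[0,0,0.006],"rotation":[0,0,0]},{"travel":[0,0,0.012],"rotation":[0,0,0]},{"travel":[0,0,0.012],"rotation":[0,0,0]}])

```text
time: 13.42
tcp_pos: [0.5392, 0.2192, 0.0865]
tool_rot: [[-0.177, 0.984, 0.0], [0.984, 0.177, 0.0], [0.0, 0.0, -1.0]]
ft_force: [0.4, -1.1, 5.4]
gripper_width: 0.0263
grip_force: 83.8
```

Request:
apply_moves(rows=[{"travel":[0,0,0.006],"rotation":[0,0,0]},{"travel":[0,0,0.006],"rotation":[0,0,0]}])

```text
time: 13.68
tcp_pos: [0.5393, 0.2192, 0.086]
tool_rot: [[-0.177, 0.984, 0.0], [0.984, 0.177, 0.0], [0.0, 0.0, -1.0]]
ft_force: [-0.2, -1.0, 4.7]
gripper_width: 0.0261
grip_force: 83.8
```

```bash
python3 g.py .5385 .2188 .085 100.2
```

```text
t 13.68 tcp [0.5393 0.2192 0.086 ] xang 100.19 tilt [0.0003 0.0002] travel [-0.003 -0.01   0.012] rot -0.0 F [-0.15 -0.95  4.74] w 0.0261 gf 83.8
```

Request:
apply_moves(rows=[{"travel":[0,0,0.006],"rotation":[0,0,0]},{"travel":[0,0,0.006],"rotation":[0,0,0]}])

```text
time: 13.92
tcp_pos: [0.5393, 0.2192, 0.0855]
tool_rot: [[-0.177, 0.984, 0.0], [0.984, 0.177, 0.0], [0.0, 0.0, -1.0]]
ft_force: [0.7, -2.0, 5.6]
gripper_width: 0.0263
grip_force: 83.8
```

Request:
apply_moves(rows=[{"travel":[0,0,0.006],"rotation":[0,0,0]},{"travel":[0,0,0.006],"rotation":[0,0,0]}])

```text
time: 14.18
tcp_pos: [0.5392, 0.2192, 0.085]
tool_rot: [[-0.177, 0.984, 0.0], [0.984, 0.177, 0.0], [0.0, 0.0, -1.0]]
ft_force: [-0.4, -0.1, 5.1]
gripper_width: 0.0265
grip_force: 83.9
```

Request:
apply_moves(rows=[{"travel":[0,0,0.006],"rotation":[0,0,0]},{"travel":[0,0,0.006],"rotation":[0,0,0]}])

```text
time: 14.42
tcp_pos: [0.5393, 0.2192, 0.0848]
tool_rot: [[-0.177, 0.984, 0.0], [0.984, 0.177, 0.0], [0.0, 0.0, -1.0]]
ft_force: [-1.0, -0.8, 7.3]
gripper_width: 0.0263
grip_force: 84.0
```

Request:
apply_moves(rows=[{"travel":[0,0,0.006],"rotation":[0,0,0]},{"travel":[0,0,0.006],"rotation":[0,0,0]}])

```text
time: 14.68
tcp_pos: [0.5393, 0.2192, 0.0845]
tool_rot: [[-0.177, 0.984, 0.0], [0.984, 0.177, 0.0], [0.0, 0.0, -1.0]]
ft_force: [-1.3, -1.7, 9.2]
gripper_width: 0.0259
grip_force: 84.3
```

Request:
apply_moves(rows=[{"travel":[0,0,0.006],"rotation":[0,0,0]},{"travel":[0,0,0.006],"rotation":[0,0,0]}])

```text
time: 14.92
tcp_pos: [0.5393, 0.2192, 0.0842]
tool_rot: [[-0.177, 0.984, 0.001], [0.984, 0.177, 0.0], [0.0, 0.001, -1.0]]
ft_force: [-1.2, -1.0, 10.3]
gripper_width: 0.0268
grip_force: 84.6
```

Request:
apply_moves(rows=[{"travel":[0,0,0.006],"rotation":[0,0,0]},{"travel":[0,0,0.006],"rotation":[0,0,0]}])

```text
time: 15.18
tcp_pos: [0.5393, 0.2192, 0.0839]
tool_rot: [[-0.177, 0.984, 0.001], [0.984, 0.177, 0.0], [0.0, 0.001, -1.0]]
ft_force: [-2.0, -1.7, 13.0]
gripper_width: 0.0263
grip_force: 84.8
```

Request:
apply_moves(rows=[{"travel":[0,0,0.003],"rotation":[0,0,0]},{"travel":[0,0,0.003],"rotation":[0,0,0]},{"travel":[0,0,0.003],"rotation":[0,0,0]},{"travel":[0,0,0.003],"rotation":[0,0,0]}])

```text
time: 15.68
tcp_pos: [0.5393, 0.2192, 0.0838]
tool_rot: [[-0.177, 0.984, 0.001], [0.984, 0.177, 0.0], [0.0, 0.001, -1.0]]
ft_force: [-2.3, -2.2, 12.4]
gripper_width: 0.026
grip_force: 84.9
```

Request:
apply_moves(rows=[{"travel":[0,0,0],"rotation":[0,0,0]},{"travel":[0,0,0],"rotation":[0,0,0]},{"travel":[0,0,0],"rotation":[0,0,0]},{"travel":[0,0,0],"rotation":[0,0,0]},{"travel":[0,0,0],"rotation":[0,0,0]}])

```text
time: 16.3
tcp_pos: [0.5393, 0.2192, 0.0838]
tool_rot: [[-0.177, 0.984, 0.001], [0.984, 0.177, 0.0], [0.0, 0.001, -1.0]]
ft_force: [-1.7, -2.0, 13.1]
gripper_width: 0.0264
grip_force: 84.9
```

Request:
apply_moves(rows=[{"travel":[0,0,0.004],"rotation":[0,0,0]},{"travel":[0,0,0.004],"rotation":[0,0,0]},{"travel":[0,0,0.004],"rotation":[0,0,0]},{"travel":[0,0,0.004],"rotation":[0,0,0]},{"travel":[0,0,0.004],"rotation":[0,0,0]},{"travel":[0,0,0.004],"rotation":[0,0,0]},{"travel":[0,0,0.004],"rotation":[0,0,0]}])

```text
time: 17.18
tcp_pos: [0.5393, 0.2192, 0.0836]
tool_rot: [[-0.177, 0.984, 0.001], [0.984, 0.177, 0.0], [0.0, 0.001, -1.0]]
ft_force: [-3.1, -0.7, 14.5]
gripper_width: 0.0259
grip_force: 85.0
```

Request:
apply_moves(rows=[{"travel":[0,0,-0.006],"rotation":[0,0,0]},{"travel":[0,0,-0.012],"rotation":[0,0,0]},{"travel":[0,0,-0.018],"rotation":[0,0,0]},{"travel":[0,0,-0.024],"rotation":[0,0,0]},{"travel":[0,0,-0.03],"rotation":[0,0,0]},{"travel":[0,0,-0.04],"rotation":[0,0,0]},{"travel":[0,0,-0.05],"rotation":[0,0,0]},{"travel":[0,0,-0.07],"rotation":[0,0,0]}])

```text
time: 18.18
tcp_pos: [0.5392, 0.2192, 0.0881]
tool_rot: [[-0.177, 0.984, 0.0], [0.984, 0.177, 0.0], [0.0, 0.0, -1.0]]
ft_force: [0.3, -1.5, 4.8]
gripper_width: 0.0263
grip_force: 83.8
```

Request:
apply_moves(rows=[{"travel":[0,0,-0.03],"rotation":[0,0,0]},{"travel":[0,0,-0.06],"rotation":[0,0,0]},{"travel":[0,0,-0.1],"rotation":[0,0,0]},{"travel":[0,0,-0.15],"rotation":[0,0,0]},{"travel":[0,0,-0.3],"rotation":[0,0,0]},{"travel":[0,0,-0.6],"rotation":[0,0,0]},{"travel":[0,0,-0.8],"rotation":[0,0,0]},{"travel":[0,0,-0.8],"rotation":[0,0,0]}])

```text
time: 19.18
tcp_pos: [0.5402, 0.2196, 0.1537]
tool_rot: [[-0.177, 0.984, 0.003], [0.984, 0.177, 0.001], [0.0, 0.003, -1.0]]
ft_force: [0.5, -0.4, -2.4]
gripper_width: 0.0263
grip_force: 83.1
```

```bash
python3 g.py .5202 -.2587 .155 100.59
```

```text
t 19.18 tcp [0.5402 0.2196 0.1537] xang 100.19 tilt [0.003 0.001] travel [-5.84  -1.304 -0.023] rot -0.0011 F [ 0.51 -0.43 -2.43] w 0.0263 gf 83.1
```

Request:
apply_moves(rows=[{"travel":[-0.5,-0.11,0],"rotation":[0,0,-0.0011]},{"travel":[-0.973,-0.217,0],"rotation":[0,0,-0.0011]}])

```text
time: 19.42
tcp_pos: [0.535, 0.1387, 0.1512]
tool_rot: [[-0.185, 0.983, -0.001], [0.983, 0.185, -0.0], [0.0, -0.001, -1.0]]
ft_force: [0.3, -0.3, -2.2]
gripper_width: 0.0264
grip_force: 83.0
```

Request:
apply_moves(rows=[{"travel":[-0.5,-0.11,0],"rotation":[0,0,0]},{"travel":[-0.973,-0.217,0],"rotation":[0,0,0]}])

```text
time: 19.68
tcp_pos: [0.5322, 0.0585, 0.1512]
tool_rot: [[-0.184, 0.983, -0.001], [0.983, 0.184, 0.0], [0.0, -0.001, -1.0]]
ft_force: [0.2, 0.2, -2.6]
gripper_width: 0.0267
grip_force: 83.0
```

Request:
apply_moves(rows=[{"travel":[-0.5,-0.11,0],"rotation":[0,0,0]},{"travel":[-0.973,-0.217,0],"rotation":[0,0,0]}])

```text
time: 19.92
tcp_pos: [0.5294, -0.0212, 0.1513]
tool_rot: [[-0.184, 0.983, -0.001], [0.983, 0.184, 0.0], [0.001, -0.001, -1.0]]
ft_force: [0.3, -0.1, -2.3]
gripper_width: 0.0262
grip_force: 83.0
```

Request:
apply_moves(rows=[{"travel":[-0.5,-0.11,0],"rotation":[0,0,0]},{"travel":[-0.973,-0.217,0],"rotation":[0,0,0]}])

```text
time: 20.18
tcp_pos: [0.5267, -0.1008, 0.1512]
tool_rot: [[-0.184, 0.983, -0.001], [0.983, 0.184, 0.001], [0.001, -0.001, -1.0]]
ft_force: [0.5, 0.1, -2.5]
gripper_width: 0.0261
grip_force: 83.0
```

Request:
apply_moves(rows=[{"travel":[-0.5,-0.11,0],"rotation":[0,0,0]},{"travel":[-0.973,-0.217,0],"rotation":[0,0,0]}])

```text
time: 20.42
tcp_pos: [0.5239, -0.1804, 0.1512]
tool_rot: [[-0.183, 0.983, -0.001], [0.983, 0.183, 0.001], [0.001, -0.001, -1.0]]
ft_force: [0.9, 0.2, -1.3]
gripper_width: 0.0261
grip_force: 83.0
```

Request:
apply_moves(rows=[{"travel":[-0.5,-0.11,0],"rotation":[0,0,0]},{"travel":[-0.9,-0.2,0],"rotation":[0,0,0]},{"travel":[-0.973,-0.217,0],"rotation":[0,0,0]},{"travel":[-0.973,-0.217,0],"rotation":[0,0,0]}])

```text
time: 20.92
tcp_pos: [0.5214, -0.2585, 0.1513]
tool_rot: [[-0.183, 0.983, -0.001], [0.983, 0.183, 0.001], [0.002, -0.001, -1.0]]
ft_force: [0.0, -0.3, -1.2]
gripper_width: 0.0265
grip_force: 83.0
```

```bash
python3 g.py .5202 -.2587 .0365 100.59
```

```text
t 20.93 tcp [ 0.5214 -0.2585  0.1513] xang 100.54 tilt [-0.0012  0.0014] travel [-0.002 -0.013  1.435] rot -0.0001 F [ 0.04 -0.27 -1.18] w 0.0265 gf 83.0
```

Request:
apply_moves(rows=[{"travel":[0,-0.01,0.3],"rotation":[0,0,0]},{"travel":[0,-0.01,0.6],"rotation":[0,0,0]},{"travel":[0,-0.01,0.9],"rotation":[0,0,0]},{"travel":[0,-0.01,1.0],"rotation":[0,0,0]},{"travel":[0,-0.01,1.0],"rotation":[0,0,0]}])

```text
time: 21.55
tcp_pos: [0.5209, -0.2582, 0.0718]
tool_rot: [[-0.184, 0.983, -0.001], [0.983, 0.184, 0.001], [0.001, -0.001, -1.0]]
ft_force: [0.3, 0.1, -1.3]
gripper_width: 0.0264
grip_force: 83.0
```

Request:
apply_moves(rows=[{"travel":[0,0,0.15],"rotation":[0,0,0]},{"travel":[0,0,0.28],"rotation":[0,0,0]},{"travel":[0,0,0.36],"rotation":[0,0,0]},{"travel":[0,0,0.4],"rotation":[0,0,0]},{"travel":[0,0,0.4],"rotation":[0,0,0]}])

```text
time: 22.18
tcp_pos: [0.521, -0.2591, 0.0398]
tool_rot: [[-0.184, 0.983, -0.0], [0.983, 0.184, 0.0], [0.0, -0.0, -1.0]]
ft_force: [-0.5, 0.5, -2.0]
gripper_width: 0.0263
grip_force: 83.0
```

```bash
python3 g.py .5202 -.2587 .0354 100.59
```

```text
t 22.18 tcp [ 0.521  -0.2591  0.0398] xang 100.58 tilt [-0.0004  0.0003] travel [ 0.007 -0.009  0.055] rot -0.0 F [-0.49  0.5  -2.04] w 0.0263 gf 83.0
```

Request:
apply_moves(rows=[{"travel":[0,0,0.015],"rotation":[0,0,0]},{"travel":[0,0,0.03],"rotation":[0,0,0]},{"travel":[0,0,0.04],"rotation":[0,0,0]},{"travel":[0,0,0.04],"rotation":[0,0,0]}])

```text
time: 22.68
tcp_pos: [0.5211, -0.2592, 0.0368]
tool_rot: [[-0.184, 0.983, -0.0], [0.983, 0.184, 0.0], [0.0, -0.0, -1.0]]
ft_force: [-0.6, 0.6, -2.7]
gripper_width: 0.0262
grip_force: 83.0
```

Request:
apply_moves(rows=[{"travel":[0,0,0.01],"rotation":[0,0,0]},{"travel":[0,0,0.01],"rotation":[0,0,0]},{"travel":[0,0,0.01],"rotation":[0,0,0]}])

```text
time: 23.05
tcp_pos: [0.5212, -0.2592, 0.036]
tool_rot: [[-0.184, 0.983, -0.0], [0.983, 0.184, 0.0], [0.0, -0.0, -1.0]]
ft_force: [-0.4, -0.4, -1.3]
gripper_width: 0.0268
grip_force: 83.0
```

Request:
apply_moves(rows=[{"travel":[0,0,0.008],"rotation":[0,0,0]},{"travel":[0,0,0.008],"rotation":[0,0,0]},{"travel":[0,0,0.008],"rotation":[0,0,0]}])

```text
time: 23.42
tcp_pos: [0.5212, -0.2592, 0.0356]
tool_rot: [[-0.184, 0.983, 0.0], [0.983, 0.184, -0.0], [-0.0, 0.0, -1.0]]
ft_force: [-0.5, 0.6, 1.8]
gripper_width: 0.0264
grip_force: 83.3
```

Request:
apply_moves(rows=[{"travel":[0,0,0.008],"rotation":[0,0,0]},{"travel":[0,0,0.008],"rotation":[0,0,0]},{"travel":[0,0,0.008],"rotation":[0,0,0]}])

```text
time: 23.8
tcp_pos: [0.5212, -0.2592, 0.0348]
tool_rot: [[-0.184, 0.983, 0.0], [0.983, 0.184, 0.0], [0.0, 0.0, -1.0]]
ft_force: [-0.6, 0.8, 2.0]
gripper_width: 0.0262
grip_force: 83.4
```

The foot is on the tray floor. I'll ease off and release.

Request:
apply_moves(rows=[{"travel":[0,0,-0.008],"rotation":[0,0,0]},{"travel":[0,0,-0.008],"rotation":[0,0,0]},{"travel":[0,0,-0.008],"rotation":[0,0,0]}], grip_force=20)

```text
time: 24.18
tcp_pos: [0.5212, -0.2592, 0.0354]
tool_rot: [[-0.184, 0.983, 0.0], [0.983, 0.184, 0.0], [0.0, 0.0, -1.0]]
ft_force: [-0.9, -0.7, 0.8]
gripper_width: 0.0265
grip_force: 83.4
```

Request:
apply_moves(rows=[{"travel":[0,0,0],"rotation":[0,0,0]},{"travel":[0,0,0],"rotation":[0,0,0]},{"travel":[0,0,0],"rotation":[0,0,0]},{"travel":[0,0,0],"rotation":[0,0,0]},{"travel":[0,0,0],"rotation":[0,0,0]},{"travel":[0,0,0],"rotation":[0,0,0]},{"travel":[0,0,0],"rotation":[0,0,0]}], gripper=-1)

```text
time: 25.05
tcp_pos: [0.5212, -0.2592, 0.0354]
tool_rot: [[-0.184, 0.983, -0.0], [0.983, 0.184, 0.0], [0.0, 0.0, -1.0]]
ft_force: [0.2, -0.5, 0.2]
gripper_width: 0.0852
grip_force: 0.0
```

Request:
apply_moves(rows=[{"travel":[0,0,-0.2],"rotation":[0,0,0]},{"travel":[0,0,-0.5],"rotation":[0,0,0]},{"travel":[0,0,-0.8],"rotation":[0,0,0]},{"travel":[0,0,-1],"rotation":[0,0,0]},{"travel":[0,0,-1],"rotation":[0,0,0]}])

```text
time: 25.68
tcp_pos: [0.5222, -0.2599, 0.1171]
tool_rot: [[-0.184, 0.983, 0.003], [0.983, 0.184, -0.002], [-0.002, 0.002, -1.0]]
ft_force: [0.2, -0.1, -0.7]
gripper_width: 0.0855
grip_force: 0.0
```

Request:
apply_moves(rows=[{"travel":[0,0,-0.4],"rotation":[0,0,0]},{"travel":[0,0,-0.8],"rotation":[0,0,0]},{"travel":[0,0,-0.8],"rotation":[0,0,0]},{"travel":[0,0,-0.8],"rotation":[0,0,0]}])

```text
time: 26.18
tcp_pos: [0.5204, -0.2587, 0.1781]
tool_rot: [[-0.184, 0.983, -0.002], [0.983, 0.184, 0.001], [0.002, -0.001, -1.0]]
ft_force: [-0.4, 0.1, -0.7]
gripper_width: 0.0855
grip_force: 0.0
```

```bash
python3 g.py .5202 -.2587 .0354 100.59; python3 - <<'E'
from h import *
b=cv2.imread('pics/side0.png')
im=viewer.snapshot('side'); cv2.imwrite('pics/side5.png',im)
# compare the stamp patch with the starting picture: match shift
t=b[325:395,330:385]; r=cv2.matchTemplate(im[310:400,315:400],t,cv2.TM_CCOEFF_NORMED); print(cv2.minMaxLoc(r)[1::2],'expect loc (15,15)')
t=b[130:205,238:318]; r=cv2.matchTemplate(im[115:220,223:333],t,cv2.TM_CCOEFF_NORMED); print('carton',cv2.minMaxLoc(r)[1::2])
o=[cv2.resize(im[y:y+n,x:x+n],(400,400),interpolation=cv2.INTER_CUBIC) for x,y,n in ((300,290,110),(230,120,100))]
cv2.imwrite('pics/c5.png',cv2.convertScaleAbs(np.hstack(o),alpha=1.4))
E
```

```text
t 26.18 tcp [ 0.5204 -0.2587  0.1781] xang 100.58 tilt [-0.0017  0.0012] travel [-3.000e-03  1.000e-03  1.784e+00] rot -0.0 F [-0.4   0.13 -0.72] w 0.0855 gf 0.0
(0.967770516872406, (16, 15)) expect loc (15,15)
carton (0.9948133826255798, (15, 15))
```

View pics/c5.png

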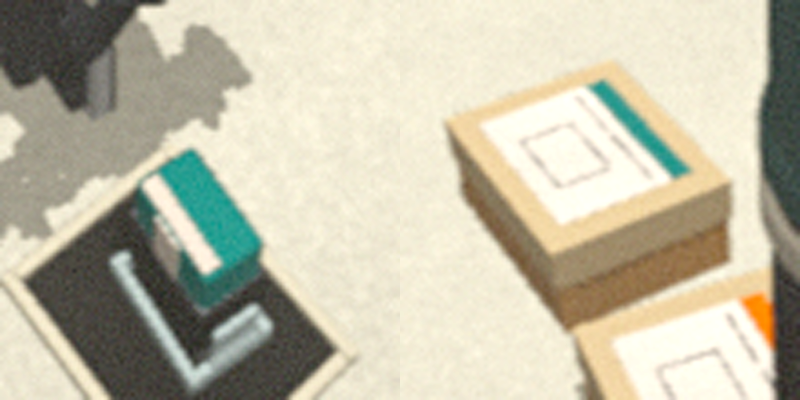

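The stamp (crop (200,230)) stands upright in the tray, within about 1 px of its starting place. The carton (crop (600,180)) hasn't moved. The picture shows no ink in the field. However, the force rose sharply once the die bore on the label, and the press peaked at about 16.5 N in all, which is the recommended load. Handing in.

```bash
python3 -c "from h import *;print(workorder.finish_job())"
```

```text
the job is handed in; nothing more can be done
None
```

I stamped the teal carton's label at about 16 N for over a second, put the stamp back upright in its tray and handed the job in; no verdict came back, and the camera picture shows no visible ink mark, so the print rests on the force and position readings.

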